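# Find the slack spring tongue of a jar hold-down rack and pin it out of use

### The job

Test the jar rack's three spring tongues one after another, from the robot's left to its right: press each straight down on its blue mid-span button with a steady 10 N or so for about a second, never over 15 N, and let it spring back; the orange slide at its tip stays where the tip pushed it, so do not touch the slides. One tongue has gone slack and sinks much farther than the other two: stand the red pin in the socket behind that tongue, fully home, and let go. Leave the green pin and everything else on the counter where it stands.

Things in the scene. Friction and masses are not known exactly. Their poses are not given: they have to be found in the camera images.
- rack: Fixed jar rack, 215 x 380 mm; origin on the counter under the middle bay, x (away from robot) along the tongues, y to robot's left, z up. Three bays 120 mm apart in y. The grey rail on the robot side (top 125 mm high) has three pin sockets and clamps three spring tongues 110 mm high, 28 mm wide, 122 mm free length, roots at x = -65 mm. A scale post 134 mm high stands at x = 80 mm past each tip.
- button_left (a point): Blue domed button at mid-span of the left tongue, 60 mm from its root, 24 mm across, 14 mm over the strip; this point is the dome's top, 125 mm above the counter at rest. Pressed straight down with 10 N it sinks about 7 mm on a sound tongue, about 18 mm on the slack one; at most 26 mm. Springs back when let go.
- tongue_left: The left spring tongue with its button; origin at its root, 110 mm above the counter, x along the strip to its free tip (dips as it bends).
- slide_left: Orange tell-tale slide (pointer clip 34 mm wide round the scale post) at the tip of the left tongue; origin at its top, 104 mm above the counter at the start. The tip pushes it down, twice as far as the button, and it stays at the lowest point: about 14 mm down at 10 N on a sound tongue (top edge in the post's green zone), about 37 mm on the slack one (red zone).
- socket_left (a point): Centre of the mouth of the left bay's pin socket, a vertical round hole of 17 mm, 35 mm deep, in the top of the rail, 90 mm to the robot side of the left button.
- button_middle (a point): Blue domed button at mid-span of the middle tongue, 60 mm from its root, 24 mm across, 14 mm over the strip; this point is the dome's top, 125 mm above the counter at rest. Pressed straight down with 10 N it sinks about 7 mm on a sound tongue, about 18 mm on the slack one; at most 26 mm. Springs back when let go.
- tongue_middle: The middle spring tongue with its button; origin at its root, 110 mm above the counter, x along the strip to its free tip (dips as it bends).
- slide_middle: Orange tell-tale slide (pointer clip 34 mm wide round the scale post) at the tip of the middle tongue; origin at its top, 104 mm above the counter at the start. The tip pushes it down, twice as far as the button, and it stays at the lowest point: about 14 mm down at 10 N on a sound tongue (top edge in the post's green zone), about 37 mm on the slack one (red zone).
- socket_middle (a point): Centre of the mouth of the middle bay's pin socket, a vertical round hole of 17 mm, 35 mm deep, in the top of the rail, 90 mm to the robot side of the middle button.
- button_right (a point): Blue domed button at mid-span of the right tongue, 60 mm from its root, 24 mm across, 14 mm over the strip; this point is the dome's top, 125 mm above the counter at rest. Pressed straight down with 10 N it sinks about 7 mm on a sound tongue, about 18 mm on the slack one; at most 26 mm. Springs back when let go.
- tongue_right: The right spring tongue with its button; origin at its root, 110 mm above the counter, x along the strip to its free tip (dips as it bends).
- slide_right: Orange tell-tale slide (pointer clip 34 mm wide round the scale post) at the tip of the right tongue; origin at its top, 104 mm above the counter at the start. The tip pushes it down, twice as far as the button, and it stays at the lowest point: about 14 mm down at 10 N on a sound tongue (top edge in the post's green zone), about 37 mm on the slack one (red zone).
- socket_right (a point): Centre of the mouth of the right bay's pin socket, a vertical round hole of 17 mm, 35 mm deep, in the top of the rail, 90 mm to the robot side of the right button.
- red_pin_grip (a point): Centre of the round red head (22 mm diameter, 30 mm tall) of the red out-of-use pin. Below the head a steel shank, 14 mm diameter, 40 mm long, with tapered foot; its end is 55 mm below this point. It starts upright in the stand; fully home in a 35 mm hole the head's underside is 5 mm above the mouth. About 60 g.
- red_pin_tip (a point): Centre of the foot end of the red pin's shank; its z axis runs up the pin.
- green_pin: Spare pin with a green head, otherwise like the red one, in the stand's other hole, 84 mm from the red one. Leave alone.
- stand: Fixed dark wooden pin stand, 50 x 140 x 35 mm, at the rack's left or right; origin under its centre, long along its y. Two 17 mm holes through it, at y = +42 mm (red pin) and -42 mm (green pin).
- jar: Loose glass jar with steel lid, 72 mm diameter, 85 mm tall, to one side of the rack. Leave alone.
- wood_bowl: Loose rounded wooden pot, 110 mm wide, 68 mm tall. Leave alone.
- plate: Loose green plate, 200 mm across. Leave alone.
- spatula: Loose wooden-handled spatula lying on the counter. Leave alone.
- mug: Loose white mug, 80 mm across, 90 mm tall. Leave alone.
- pate_jar: Loose brown jar with brass lid, 76 mm across, 90 mm tall. Leave alone.

How it is judged:
By the outcome, as a careful person would: the job done as asked, in the order asked, and still so for the second after the job is handed in, with the robot touching nothing.
It also fails if it takes over 72 s, if anything falls off the work surface, if the arm or the gripper's body presses on something with over 40 N, if the wrist force passes 120 N, or if a joint passes its speed limit or range.

### The arm

A 7-joint arm with a two-finger parallel gripper is mounted at the origin on the work surface. World frame = base frame: x ahead of the robot, y to its left, z up, the work surface at z = 0. Lengths are in mm, angles in rad, forces in N, time in s.
With the tool pointing down it reaches from about 400 to 875 mm from the base axis. Payload 4.4 kg.
Tool frame: the origin (TCP) lies at the very end of the fingers, on their centre line; the grasp point (between the pads) lies 19 mm behind it; y points along the fingers, x is the direction in which the jaws open and shut, and the axes are right-handed (so a half turn about y gives the same grasp; the last joint's range is limited). The gripper opens to 85 mm and grips with 20 to 120 N. Pads are 22 mm wide; open, the fingers measure 114 mm over their backs; the gripper's body (76 mm by 85 mm) begins 54 mm behind the grasp point. The pads swing forward as they close: fully open they stand 13 mm farther back than shut.
Start: joints at [1.141, 0.628, 0.038, 1.517, -0.027, 0.996, -0.02], TCP at [231.316, -607.462, 231.313] pointing down, gripper open.
Joint ranges: [-3.06, 3.06], [-0.37, 2.12], [-1.25, 1.32], [0.18, 2.47], [-1.1, 4.24], [0.23, 1.98], [-2.94, 2.94]. Speed limits (rad/s): [2.57, 2.57, 3.14, 3.14, 3.14, 3.14, 3.14].

### API

Orientations are given as [roll, pitch, yaw] about the fixed x, y, z axes, in that order (R = Rz(yaw) Ry(pitch) Rx(roll)).
In Python, from cell import ctrl, get_image, nets gives the robot as it stands. The module is installed in compiled form; this text tells all that it offers.
- The arm moves only by the tool step_arm, never from a script. Its argument "moves" is text: rows parted by semicolons, each of 7 numbers parted by spaces: the shift along the tool's x, y, z normalised to -1 to 1, where 1 is 0.05 m, then the turn, a rotation vector about the tool's x, y, z normalised to -1 to 1, where 1 is 0.12 rad, then the opening, from 0 (shut) to 1 (fully open). A call has 1 to 20 rows; each row shifts and turns the commanded pose from where the row before left it, along the tool's axes as they then stand; what a row does not reach is not made up. A row lasts 1/10 s, in which the tool goes at most 50 mm and 8.59 degrees, less where a joint would pass 70% of its speed; a pose out of reach is approached as far as the arm can. A call with a number of a shift or a turn outside -1 to 1 is refused whole. A call with a gripper value outside its range is refused whole. The fingers move at their own pace and stop on an object; the grip force is fixed at half the most. Time passes only in rows, so rows that do not move let the fingers close. It gives the time, the measured TCP pose, the force and the opening at its end, in the units of the state.
- ctrl.read_state(): the state, without advancing time (a new reading comes with each control period).
- get_image(name): name is "scene" or "top" or "wrist"; returns a dict with "color" (400x640x3 uint8, blue, green, red), "vertical_fov" (degrees; the focal length in pixels is half the picture's height over the tangent of half this angle, whatever the lens; pixels are square), "cx", "cy" (the principal point, pixels), "R" (3x3) and "t" (3): a world point X has camera coordinates R X + t; the wrist camera has in their place "T_tool_cam" (4x4, takes a point from camera to tool coordinates, whose origin is the TCP and whose axes are the tool frame's). Camera axes: x right, y down, z forward; pixel columns grow to the right and rows downward; lengths in mm; the calibration is good to about 2 mm. The wrist camera is an equidistant fisheye: a pixel r from the principal point sees the ray r / f radians off the axis. A picture is of the moment at which its call begins: read the wrist's pose just before it. There is no depth.
- ctrl.finish_job(): hands the job in, once; it reports no verdict.
Trained networks look in a picture, given as the dict that the camera call returned (one of the last four; its "shot" number tells which), for a name from the list of things; names that differ only in an ending like _2 or _b are one class to them, and where a whole thing is asked for, a point or a joint stands for the part that bears it (a point fixed in the world has none). Each returns a list of dicts, best first, with "conf" (0 to 1); they miss things now and then, are a little off and sometimes report something else, mostly with a low value. They report only what shows in the picture. A call takes as long as a camera call.
- nets.find_in(picture, target): "position" ([x, y, z] in mm, in world coordinates, good to about 4 mm: the middle of the surface that is visible of it).
- nets.cut_out(picture, target): "pixels" (400x640 bool, what is visible of it).
- nets.place_of(picture, target): "position" ([x, y, z] in mm, in world coordinates, good to about 4 mm: a listed point, or the origin of a listed thing).
The state is a dict: "clock": time; "qpos": joint angles; "qd": joint speeds; "tau": joint torques, N m; "eef_pos": TCP position; "tool_rot": TCP orientation; "force": force on the tool from outside, world axes, zero at the start; "torque": the same for the moment, N m; "width": finger opening in mm.
Only numpy, scipy, OpenCV 4.12 (cv2) and the standard library are available. Lean on these libraries where they do the work, as an engineer would, in place of code of your own. Each camera call takes 0.05 s, during which the arm holds its last target.

## Working session

There is one attempt and no reset: what is moved stays moved. The work goes in short steps, Python scripts to look and compute and a tool call to move; the robot and the scene stay as the last step left them, time stands still between calls to the robot, and variables do not carry over. Pictures are saved under pics/ and viewed, and the job is handed in when it is done.

Besides the shell and the picture viewer there is one more tool, called after "Request:" as name(argument=value, ...) on one line, values as JSON. step_arm: Moves the arm, as the interface text tells. Scaled input: -1 to 1 covers 0.05 m each way for a shift and 0.12 rad each way for a turn. Its arguments: {"type":"object","properties":{"moves":{"type":"string"}},"required":["moves"]}

```bash
mkdir -p pics; ls
python3 - <<'E'
from cell import ctrl,get_image,nets
import cv2
s=ctrl.read_state()
for k,v in s.items(): print(k,v)
for n in ["scene","top","wrist"]:
    im=get_image(n); cv2.imwrite(f"pics/{n}0.png",im["color"])
    print(n,{k:v for k,v in im.items() if k!="color"})
    if n!="wrist":
        for t in ["button_left","button_middle","button_right","socket_left","socket_middle","socket_right","red_pin_grip","green_pin","stand","rack","jar","slide_left","mug","pate_jar","wood_bowl"]:
            r=nets.place_of(im,t); print(n,t,[( [round(float(x)) for x in q["position"]],round(float(q["conf"]),2)) for q in r[:3]])
print(ctrl.read_state()["clock"])
E
```

```text
pics
clock 0.0
qpos [ 1.14118652  0.62933516  0.03842349  1.5183796  -0.02699095  0.99633877
 -0.01999785]
qd [ 0.00160483  0.00104235 -0.00072965 -0.00153942  0.00096782  0.00117712
 -0.0018629 ]
tau [-4.16367657e-04 -5.63402617e+01  1.22576639e+00 -1.93449622e+01
  1.09383330e-02  1.02893528e-02 -1.08628055e-05]
eef_pos [ 231.09886849 -606.84033968  230.39218425]
tool_rot [-1.57081871  0.00194327 -1.20696479]
force [-0.54774164  0.28902331 -0.24884614]
torque [-0.01188104  0.01716063 -0.00681998]
width 85.31615287553095
scene {'vertical_fov': 47.58688287161796, 'cx': 321.4891179568585, 'cy': 206.17071273538664, 'R': array([[ 0.12267068,  0.99240863,  0.00877541],
       [ 0.82157294, -0.09658556, -0.5618622 ],
       [-0.55674932,  0.07613366, -0.8271843 ]]), 't': array([ -43.66798766, -397.48441596, 1628.65862781]), 'shot': 1}
scene button_left [([577, -98, 123], 0.63), ([609, 139, 129], 0.59), ([724, 327, 0], 0.35)]
scene button_middle [([593, 20, 122], 0.74)]
scene button_right [([578, -97, 126], 0.85), ([421, 460, 0], 0.51)]
scene socket_left [([518, 153, 121], 0.9)]
scene sock
[... 1423 characters left out ...]
347, 2], 0.6), ([722, 332, 0], 0.19)]
top slide_left [([685, 131, 101], 0.35)]
top mug [([431, 462, 2], 0.68), ([612, 137, 128], 0.19)]
top pate_jar [([618, 452, -2], 0.93)]
top wood_bowl [([693, -424, -2], 0.75), ([719, 332, 1], 0.62)]
wrist {'vertical_fov': 65.70646984690485, 'cx': 320.967527576003, 'cy': 200.79385247424662, 'T_tool_cam': array([[ 9.99999782e-01, -6.59251832e-04, -4.62480506e-05,
        -2.89949924e-01],
       [-1.25778951e-04, -2.58557268e-01,  9.65995923e-01,
        -1.43054927e+02],
       [-6.48792352e-04, -9.65995706e-01, -2.58557294e-01,
         6.50605949e+01],
       [ 0.00000000e+00,  0.00000000e+00,  0.00000000e+00,
         1.00000000e+00]]), 'shot': 3}
1.65
```

View pictures.

View pics/scene0.png

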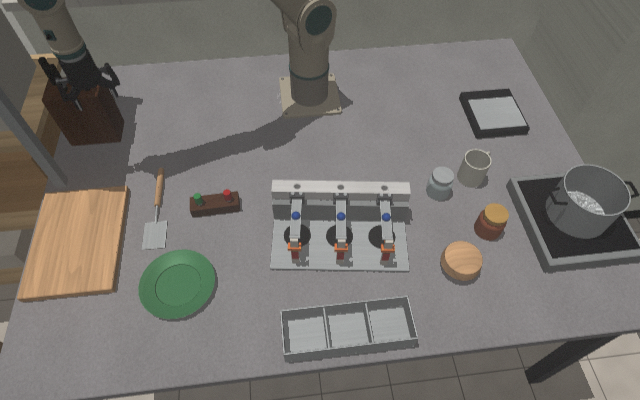

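View pics/top0.png

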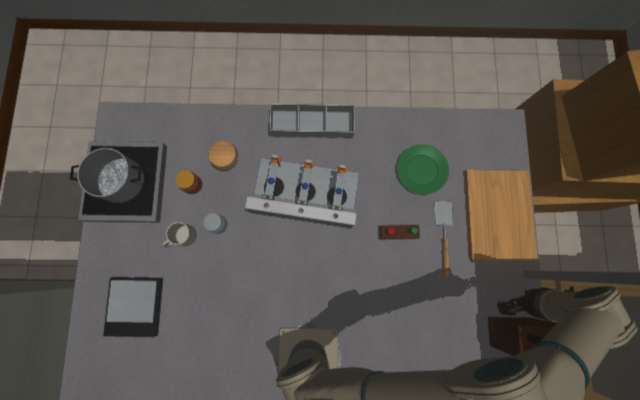

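View pics/wrist0.png

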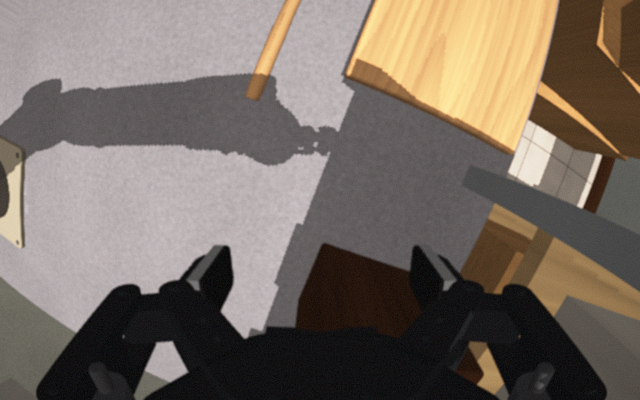

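```bash
cat > h.py <<'E'
import numpy as np,cv2
C={'scene':dict(f=200/np.tan(np.radians(47.58688287161796/2)),c=(321.4891179568585,206.17071273538664),R=np.array([[ 0.12267068,  0.99240863,  0.00877541],[ 0.82157294, -0.09658556, -0.5618622 ],[-0.55674932,  0.07613366, -0.8271843 ]]),t=np.array([ -43.66798766, -397.48441596, 1628.65862781])),
'top':dict(f=200/np.tan(np.radians(57.571809521251495/2)),c=(315.3411059234286,198.04806685880433),R=np.array([[ 0.01521767, -0.9998346 ,  0.00995933],[-0.98269343, -0.01679434, -0.1844765 ],[ 0.18461325, -0.00697966, -0.98278646]]),t=np.array([ -25.5075266 ,  563.26118069, 1276.59572894]))}
def proj(n,X):
    c=C[n];p=c['R']@np.asarray(X,float)+c['t'];return np.array([c['f']*p[0]/p[2]+c['c'][0],c['f']*p[1]/p[2]+c['c'][1]])
def unproj(n,uv,z):
    c=C[n];d=c['R'].T@np.array([(uv[0]-c['c'][0])/c['f'],(uv[1]-c['c'][1])/c['f'],1]);o=-c['R'].T@c['t'];return o+d*(z-o[2])/d[2]
def blobs(img,kind,amin=8):
    b,g,r=[img[...,i].astype(int) for i in range(3)]
    m={'blue':(b>r+50)&(b>g+40),'red':(r>g+80)&(r>b+60),'green':(g>r+40)&(g>b+20)}[kind].astype(np.uint8)
    n,l,s,c=cv2.connectedComponentsWithStats(m)
    return [(c[i].round(2).tolist(),int(s[i,4]),s[i,2:4].tolist()) for i in range(1,n) if s[i,4]>=amin]
E
python3 - <<'E'
from h import *
for n in C:
    im=cv2.imread(f'pics/{n}0.png')
    for k,z in [('blue',121),('red',60),('green',60)]:
        for c,a,wh in blobs(im,k): print(n,k,c,a,wh,unproj(n,c,z).round(1))
    a,b,c2,d=(265,175,420,275) if n=='scene' else (240,145,365,230)
    cv2.imwrite(f'pics/{n}0z.png',cv2.resize(im[b:d,a:c2],None,fx=5,fy=5,interpolation=cv2.INTER_CUBIC))
E
```

```text
scene blue [295.0, 214.5] 34 [7, 6] [581.6 -99.4 121. ]
scene blue [340.24, 215.42] 33 [7, 6] [598.5  18.8 121. ]
scene blue [385.83, 216.22] 36 [7, 7] [615.  137.9 121. ]
scene red [226.17, 192.1] 29 [7, 5] [ 441.4 -288.8   60. ]
scene red [288.5, 245.0] 10 [2, 5] [ 636.8 -124.3   60. ]
scene red [335.5, 246.0] 10 [2, 5] [6.547e+02 3.000e-01 6.000e+01]
scene green [196.47, 195.68] 34 [8, 6] [ 444.3 -373.4   60. ]
scene green [184.23, 279.08] 2622 [59, 64] [ 704.5 -396.3   60. ]
scene green [154.37, 278.89] 19 [5, 12] [ 695.  -471.7   60. ]
scene green [158.11, 300.33] 9 [6, 7] [ 755.  -457.7   60. ]
scene green [167.38, 307.75] 8 [4, 5] [ 777.3 -433.7   60. ]
top blue [270.75, 180.25] 20 [5, 5] [611.2 140.5 121. ]
top blue [304.65, 185.47] 17 [5, 4] [594.7  22.  121. ]
top blue [338.5, 190.5] 16 [4, 4] [578.8 -96.  121. ]
top red [390.67, 230.88] 24 [6, 5] [ 447.3 -287.6   60. ]
top green [422.21, 168.66] 1873 [50, 49] [ 679.5 -409.8   60. ]
top green [414.0, 230.17] 23 [5, 5] [ 451.2 -371.4   60. ]
```

View pics/scene0z.png

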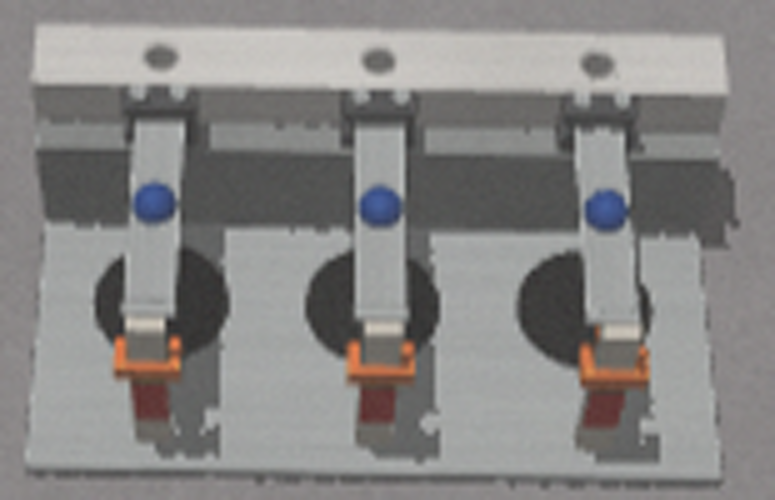

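View pics/top0z.png

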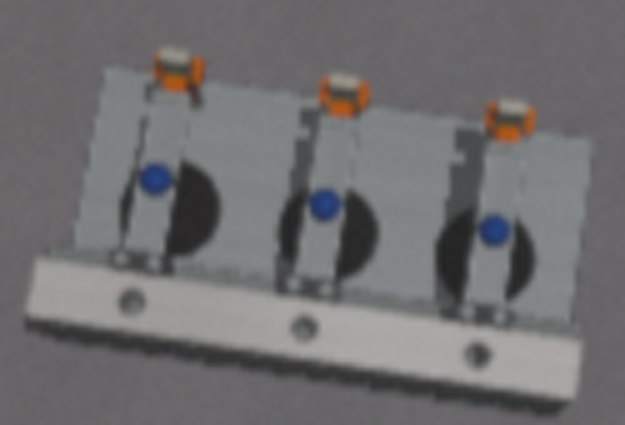

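Request:
step_arm(moves="0 0 0 0 0.84 0 0; 0 0 0 0 0.84 0 0; 0 0 0 0 0.84 0 0; 0 0 0 0 0.84 0 0; 0 0 0 0 0.84 0 0")

```text
clock: 2.15
eef_pos: [231.4, -607.4, 231.3]
tool_rot: [-1.571, 0.0, -1.715]
force: [-0.2, 0.4, -0.7]
width: 11.9
```

Request:
step_arm(moves="-0.88 0.03 0.28 0 0 0 0; -0.88 0.03 0.28 0 0 0 0; -0.88 0.03 0.28 0 0 0 0; -0.88 0.03 0.28 0 0 0 0; -0.88 0.03 0.28 0 0 0 0; -0.88 0.03 0.28 0 0 0 0; -0.88 0.03 0.28 0 0 0 0; -0.88 0.03 0.28 0 0 0 0; -0.88 0.03 0.28 0 0 0 0; -0.88 0.03 0.28 0 0 0 0; -0.88 0.03 0.28 0 0 0 0; -0.88 0.03 0.28 0 0 0 0; -0.88 0.03 0.28 0 0 0 0; -0.88 0.03 0.28 0 0 0 0; -0.88 0.03 0.28 0 0 0 0; -0.88 0.03 0.28 0 0 0 0; -0.88 0.03 0.28 0 0 0 0; -0.88 0.03 0.28 0 0 0 0; 0 0 0 0 0 0 0; 0 0 0 0 0 0 0")

```text
clock: 4.15
eef_pos: [591.4, 142.8, 203.9]
tool_rot: [-1.571, -0.0, -1.708]
force: [-0.1, 0.2, 0.8]
width: -0.0
```

```bash
cat >> h.py <<'E'
from scipy.spatial.transform import Rotation as Ro
F=200/np.tan(np.radians(65.70646984690485/2)); WC=np.array([320.967527576003,200.79385247424662])
T=np.array([[ 9.99999782e-01, -6.59251832e-04, -4.62480506e-05,-2.89949924e-01],[-1.25778951e-04, -2.58557268e-01,  9.65995923e-01,-1.43054927e+02],[-6.48792352e-04, -9.65995706e-01, -2.58557294e-01,6.50605949e+01],[0,0,0,1]])
def wray(s,uv):
    d=np.asarray(uv,float)-WC;r=np.hypot(*d);th=r/F
    v=np.array([*(d/max(r,1e-9)*np.sin(th)),np.cos(th)])
    Rw=Ro.from_euler('xyz',s['tool_rot']).as_matrix()
    return Rw@T[:3,3]+s['eef_pos'],Rw@T[:3,:3]@v
def wun(s,uv,z):
    o,d=wray(s,uv);return o+d*(z-o[2])/d[2]
def wproj(s,X):
    Rw=Ro.from_euler('xyz',s['tool_rot']).as_matrix()
    p=T[:3,:3].T@(Rw.T@(np.asarray(X)-s['eef_pos'])-T[:3,3])
    th=np.arctan2(np.hypot(p[0],p[1]),p[2]);return WC+F*th*p[:2]/np.hypot(p[0],p[1])
E
cat > w.py <<'E'
import sys
from h import *
from cell import ctrl,get_image
s=ctrl.read_state(); im=get_image('wrist')['color']; cv2.imwrite(f'pics/{sys.argv[1]}.png',im)
for k in ['clock','eef_pos','tool_rot','force','width','qpos']: print(k,np.round(s[k],3))
for k,z in [('blue',120),('red',60),('green',60)]:
    for c,a,wh in blobs(im,k,60): print(k,c,a,wh,wun(s,c,z).round(1))
E
python3 w.py w1
```

```text
clock 4.15
eef_pos [591.36  142.786 203.855]
tool_rot [-1.571 -0.    -1.708]
force [-0.095  0.19   0.841]
width -0.046
qpos [-0.375  0.602  0.147  1.671 -0.108  0.877 -1.892]
blue [321.03, 178.81] 630 [29, 29] [612.4 140.1 120. ]
blue [467.01, 181.1] 511 [25, 27] [595.7  23.5 120. ]
blue [568.14, 184.44] 290 [17, 22] [579.1 -94.5 120. ]
red [339.01, 70.59] 153 [8, 23] [699.2 111.4  60. ]
red [302.43, 72.77] 124 [9, 19] [701.7 144.8  60. ]
red [452.42, 75.4] 201 [20, 23] [686.6   1.4  60. ]
red [320.63, 84.48] 322 [21, 16] [688.3 129.9  60. ]
red [465.17, 92.8] 248 [18, 16] [668.8 -10.5  60. ]
red [564.14, 101.68] 304 [24, 31] [ 658.1 -148.7   60. ]
red [618.11, 249.55] 82 [9, 14] [ 439.1 -299.5   60. ]
green [630.26, 80.88] 1890 [22, 113] [ 691.7 -306.1   60. ]
```

View pics/w1.png

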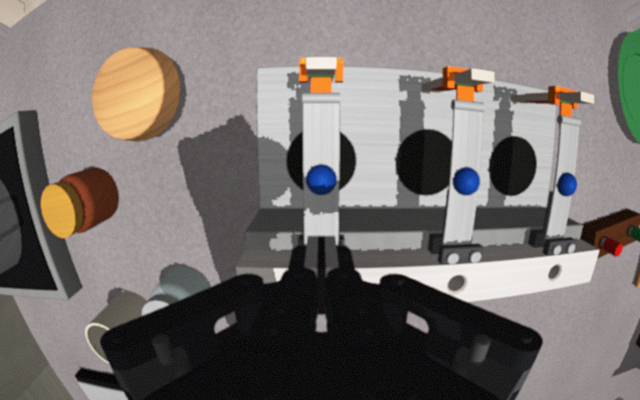

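Request:
step_arm(moves="0 0.3 0.22 0 0 0 0; 0 0.3 0.21 0 0 0 0; 0 0.5 0 0 0 0 0; 0 0.2 0 0 0 0 0; 0 0.1 0 0 0 0 0; 0 0 0 0 0 0 0")

```text
clock: 4.8
eef_pos: [612.5, 137.7, 134.3]
tool_rot: [-1.571, -0.0, -1.712]
force: [0.1, 0.4, 0.1]
width: -0.3
```

```bash
python3 w.py w2
```

```text
clock 4.8
eef_pos [612.483 137.679 134.325]
tool_rot [-1.571 -0.    -1.712]
force [0.098 0.413 0.137]
width -0.263
qpos [-0.345  0.713  0.131  1.674 -0.124  0.763 -1.868]
blue [613.49, 227.94] 360 [18, 26] [579.7 -94.2 120. ]
blue [505.78, 235.91] 801 [30, 34] [596.4  23.8 120. ]
blue [314.3, 230.89] 426 [37, 23] [619.  140.7 120. ]
red [341.9, 88.3] 295 [12, 32] [696.9 111.3  60. ]
red [290.32, 92.85] 210 [12, 26] [698.9 147.   60. ]
red [496.67, 93.82] 403 [39, 30] [684.7  -9.5  60. ]
red [316.04, 109.43] 672 [29, 24] [684.6 131.1  60. ]
red [507.52, 119.81] 415 [23, 22] [663.9 -17.9  60. ]
red [524.61, 112.5] 62 [8, 8] [669.1 -36.5  60. ]
red [614.28, 127.02] 398 [24, 37] [ 653.5 -165.6   60. ]
green [314.87, 95.77] 75 [32, 3] [694.2 130.5  60. ]
```

View pics/w2.png

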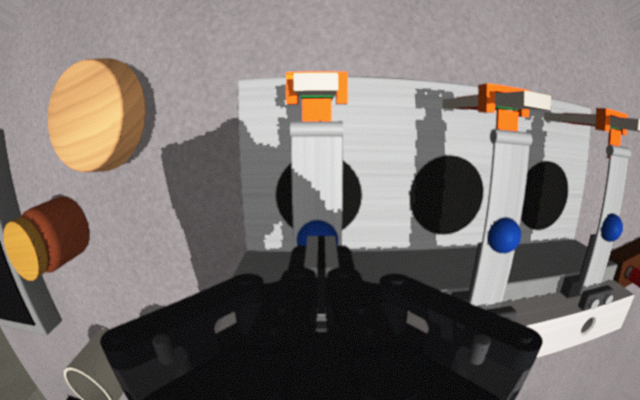

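Request:
step_arm(moves="-0.04 0.06 0 0 0 0 0; 0 0.06 0 0 0 0 0; 0 0.04 0 0 0 0 0; 0 0.04 0 0 0 0 0; 0 0.04 0 0 0 0 0; 0 0.02 0 0 0 0 0; 0 0 0 0 0 0 0")

```text
clock: 5.55
eef_pos: [613.8, 140.6, 121.8]
tool_rot: [-1.569, 0.001, -1.711]
force: [1.4, -0.8, 5.0]
width: -0.2
```

Request:
step_arm(moves="0 0.03 0 0 0 0 0; 0 0.03 0 0 0 0 0; 0 0 0 0 0 0 0")

```text
clock: 5.85
eef_pos: [614.2, 140.5, 119.4]
tool_rot: [-1.568, 0.001, -1.711]
force: [0.7, 0.3, 9.0]
width: -0.0
```

Request:
step_arm(moves="0 0.016 0 0 0 0 0; 0 0 0 0 0 0 0; 0 0 0 0 0 0 0; 0 0 0 0 0 0 0; 0 0 0 0 0 0 0; 0 0 0 0 0 0 0")

```text
clock: 6.45
eef_pos: [614.3, 140.5, 118.9]
tool_rot: [-1.568, 0.001, -1.711]
force: [0.3, -0.2, 8.7]
width: 0.1
```

Request:
step_arm(moves="0 0 0 0 0 0 0; 0 0 0 0 0 0 0; 0 0 0 0 0 0 0; 0 0 0 0 0 0 0; 0 0 0 0 0 0 0; 0 0 0 0 0 0 0")

```text
clock: 7.05
eef_pos: [614.3, 140.5, 118.8]
tool_rot: [-1.568, 0.001, -1.711]
force: [0.8, 0.2, 8.6]
width: 0.2
```

```bash
python3 w.py w3
```

```text
clock 7.05
eef_pos [614.318 140.493 118.837]
tool_rot [-1.568e+00  1.000e-03 -1.711e+00]
force [0.832 0.169 8.587]
width 0.194
qpos [-0.346  0.735  0.127  1.681 -0.127  0.731 -1.868]
blue [628.14, 236.44] 354 [18, 27] [579.6 -94.2 120. ]
blue [522.36, 247.29] 861 [32, 36] [596.6  23.8 120. ]
blue [322.59, 232.51] 80 [25, 5] [625.1 138.5 120. ]
red [295.6, 93.26] 241 [12, 33] [698.6 145.4  60. ]
red [348.14, 95.41] 194 [12, 26] [692.4 112.1  60. ]
red [514.81, 96.88] 425 [42, 31] [683.8 -13.4  60. ]
red [321.98, 112.57] 734 [29, 26] [683.5 130.4  60. ]
red [525.08, 123.78] 452 [22, 23] [663.3 -21.5  60. ]
red [542.55, 116.18] 67 [8, 9] [668.6 -40.6  60. ]
red [629.35, 131.88] 358 [19, 39] [ 652.3 -171.    60. ]
green [322.0, 96.98] 103 [35, 3] [693.6 128.9  60. ]
```

View pics/w3.png

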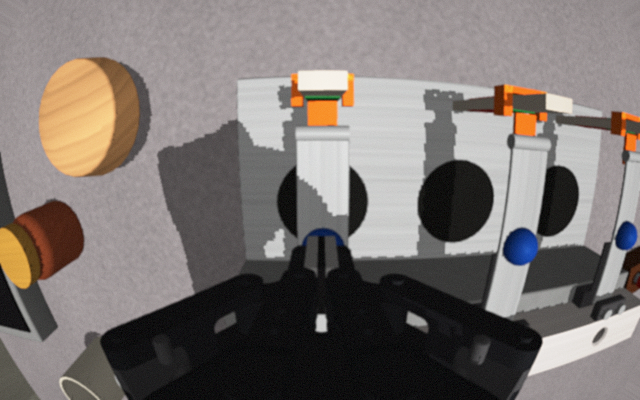

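Request:
step_arm(moves="0 0.02 0 0 0 0 0; 0 0 0 0 0 0 0; 0 0 0 0 0 0 0")

```text
clock: 7.4
eef_pos: [614.5, 140.5, 118.1]
tool_rot: [-1.568, 0.001, -1.711]
force: [0.3, -0.7, 9.3]
width: 0.1
```

Request:
step_arm(moves="0 0 0 0 0 0 0; 0 0 0 0 0 0 0; 0 0 0 0 0 0 0; 0 0 0 0 0 0 0; 0 0 0 0 0 0 0; 0 0 0 0 0 0 0; 0 0 0 0 0 0 0; 0 0 0 0 0 0 0; 0 0 0 0 0 0 0; 0 0 0 0 0 0 0")

```text
clock: 8.4
eef_pos: [614.4, 140.5, 118.1]
tool_rot: [-1.568, 0.001, -1.711]
force: [-0.1, -0.3, 9.8]
width: -0.0
```

Request:
step_arm(moves="0 -0.06 0 0 0 0 0; 0 -0.1 0 0 0 0 0; 0 -0.24 0 0 0 0 0; 0 -0.4 0 0 0 0 0; 0.79 0 0 0 0 0 0; 0.79 0 0 0 0 0 0; 0.8 0 0 0 0 0 0; 0 0.4 0 0 0 0 0; 0 0.1 0 0 0 0 0; 0 0 0 0 0 0 0")

```text
clock: 9.4
eef_pos: [595.5, 23.8, 130.8]
tool_rot: [-1.573, 0.001, -1.71]
force: [0.0, -0.2, 0.4]
width: 0.3
```

```bash
python3 w.py w4
```

```text
clock 9.4
eef_pos [595.539  23.847 130.772]
tool_rot [-1.573e+00  1.000e-03 -1.710e+00]
force [ 0.039 -0.192  0.399]
width 0.25
qpos [-0.159  0.679  0.116  1.767 -0.114  0.705 -1.692]
blue [134.65, 236.07] 789 [31, 35] [613.  136.7 120. ]
blue [514.41, 235.96] 829 [31, 35] [580.3 -94.4 120. ]
blue [328.82, 231.17] 478 [38, 24] [602.1  19.  120. ]
red [299.58, 89.55] 266 [13, 27] [682.7  26.6  60. ]
red [351.91, 89.91] 211 [11, 25] [677.6  -8.6  60. ]
red [506.98, 94.23] 360 [39, 29] [ 667.4 -130.5   60. ]
red [154.4, 94.44] 404 [38, 28] [702.3 135.3  60. ]
red [325.09, 106.99] 665 [30, 23] [668.2  11.1  60. ]
red [143.94, 119.86] 444 [22, 36] [685.4 148.2  60. ]
red [517.25, 119.29] 427 [22, 22] [ 647.4 -138.9   60. ]
red [534.02, 112.1] 61 [9, 9] [ 652.7 -157.5   60. ]
red [602.66, 296.5] 125 [12, 16] [ 436.3 -298.9   60. ]
green [627.22, 75.3] 3290 [29, 149] [ 691.5 -306.5   60. ]
green [324.88, 93.13] 85 [32, 3] [677.7  10.   60. ]
green [634.99, 272.68] 100 [14, 21] [ 450.  -368.9   60. ]
```

View pics/w4.png

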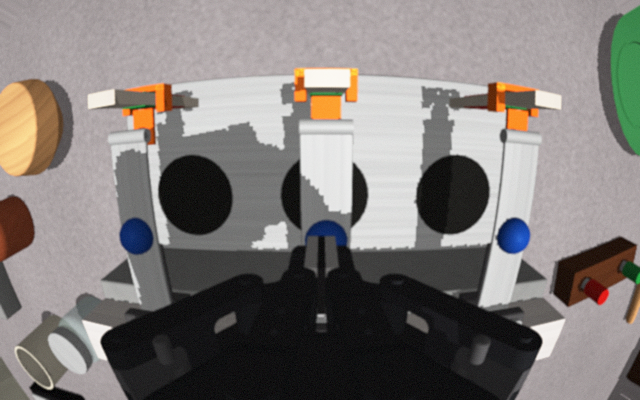

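Request:
step_arm(moves="0.05 0.05 0.02 0 0 0 0; 0 0.05 0 0 0 0 0; 0 0.04 0 0 0 0 0; 0 0.04 0 0 0 0 0; 0 0 0 0 0 0 0")

```text
clock: 9.95
eef_pos: [597.6, 20.3, 122.6]
tool_rot: [-1.57, 0.0, -1.711]
force: [1.2, -0.2, 0.6]
width: -0.0
```

Request:
step_arm(moves="0 0.03 0 0 0 0 0; 0 0.03 0 0 0 0 0; 0 0 0 0 0 0 0")

```text
clock: 10.25
eef_pos: [597.9, 20.2, 119.8]
tool_rot: [-1.569, 0.0, -1.711]
force: [1.4, 0.9, 1.9]
width: -0.3
```

Request:
step_arm(moves="0 0.04 0 0 0 0 0; 0 0.04 0 0 0 0 0; 0 0.04 0 0 0 0 0; 0 0 0 0 0 0 0")

```text
clock: 10.65
eef_pos: [598.5, 20.1, 114.0]
tool_rot: [-1.568, 0.001, -1.711]
force: [2.8, 0.6, 5.5]
width: -0.0
```

Request:
step_arm(moves="0 0.04 0 0 0 0 0; 0 0.04 0 0 0 0 0; 0 0.04 0 0 0 0 0; 0 0 0 0 0 0 0; 0 0 0 0 0 0 0")

```text
clock: 11.15
eef_pos: [598.6, 20.1, 108.5]
tool_rot: [-1.568, 0.001, -1.711]
force: [1.8, 0.9, 8.8]
width: 0.1
```

Request:
step_arm(moves="0 0.04 0 0 0 0 0; 0 0.01 0 0 0 0 0; 0 0 0 0 0 0 0; 0 0 0 0 0 0 0")

```text
clock: 11.55
eef_pos: [598.6, 20.1, 106.3]
tool_rot: [-1.568, 0.001, -1.711]
force: [2.7, 0.6, 8.9]
width: -0.2
```

Request:
step_arm(moves="0 0 0 0 0 0 0; 0 0 0 0 0 0 0; 0 0 0 0 0 0 0; 0 0 0 0 0 0 0; 0 0 0 0 0 0 0; 0 0 0 0 0 0 0; 0 0 0 0 0 0 0; 0 0 0 0 0 0 0; 0 0 0 0 0 0 0; 0 0 0 0 0 0 0")

```text
clock: 12.55
eef_pos: [598.6, 20.1, 106.3]
tool_rot: [-1.568, 0.001, -1.711]
force: [2.1, 0.2, 9.2]
width: 0.1
```

```bash
python3 w.py w5
```

```text
clock 12.55
eef_pos [598.572  20.13  106.272]
tool_rot [-1.568e+00  1.000e-03 -1.711e+00]
force [2.102 0.195 9.195]
width 0.112
qpos [-0.149  0.715  0.11   1.78  -0.119  0.65  -1.683]
blue [109.58, 257.01] 874 [33, 36] [613.2 136.8 120. ]
blue [531.09, 256.92] 982 [33, 38] [580.6 -94.3 120. ]
red [525.17, 97.03] 506 [45, 34] [ 667.6 -134.4   60. ]
red [128.64, 99.83] 452 [47, 32] [703.1 139.9  60. ]
red [343.55, 99.78] 148 [10, 20] [673.5  -3.9  60. ]
red [295.51, 101.57] 145 [12, 18] [676.5  24.9  60. ]
red [319.06, 119.47] 916 [28, 34] [663.5  12.4  60. ]
red [119.77, 129.29] 564 [23, 41] [684.6 151.7  60. ]
red [535.85, 126.38] 510 [24, 26] [ 646.2 -142.9   60. ]
red [553.61, 118.2] 71 [8, 10] [ 651.7 -162.1   60. ]
red [613.42, 310.12] 124 [12, 17] [ 434.7 -300.5   60. ]
green [632.77, 72.91] 1520 [16, 128] [ 694.2 -286.3   60. ]
green [319.48, 96.94] 112 [38, 4] [677.2  10.2  60. ]
```

View pics/w5.png

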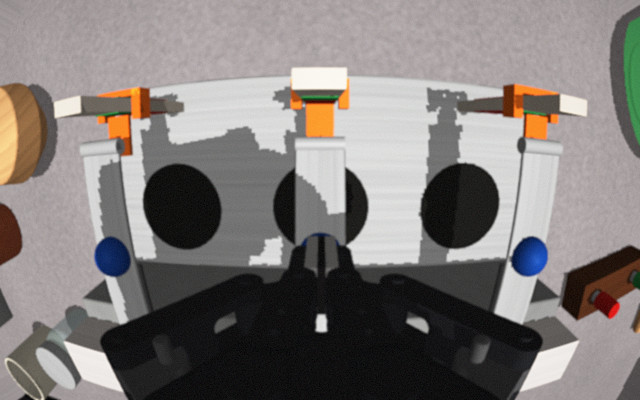

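Request:
step_arm(moves="0 0.022 0 0 0 0 0; 0 0 0 0 0 0 0; 0 0 0 0 0 0 0; 0 0 0 0 0 0 0; 0 0 0 0 0 0 0; 0 0 0 0 0 0 0; 0 0 0 0 0 0 0; 0 0 0 0 0 0 0; 0 0 0 0 0 0 0; 0 0 0 0 0 0 0; 0 0 0 0 0 0 0; 0 0 0 0 0 0 0")

```text
clock: 13.8
eef_pos: [598.5, 20.2, 105.2]
tool_rot: [-1.568, 0.001, -1.711]
force: [1.7, 1.0, 10.9]
width: -0.2
```

Request:
step_arm(moves="0 -0.1 0 0 0 0 0; 0 -0.12 0 0 0 0 0; 0 -0.18 0 0 0 0 0; 0 -0.24 0 0 0 0 0; 0 -0.4 0 0 0 0 0; 0.8 0 0 0 0 0 0; 0.8 0 0 0 0 0 0; 0.77 0 0 0 0 0 0; 0 0.4 0 0 0 0 0; 0 0 0 0 0 0 0; 0 0 0 0 0 0 0")

```text
clock: 14.9
eef_pos: [579.7, -96.1, 135.7]
tool_rot: [-1.573, 0.001, -1.71]
force: [-0.4, 0.0, -0.2]
width: -0.1
```

```bash
python3 w.py w6
```

```text
clock 14.9
eef_pos [579.73  -96.128 135.66 ]
tool_rot [-1.573e+00  1.000e-03 -1.710e+00]
force [-0.368  0.014 -0.17 ]
width -0.091
qpos [ 0.051  0.662  0.104  1.787 -0.1    0.701 -1.5  ]
blue [31.03, 228.06] 413 [21, 26] [612.  134.3 120. ]
blue [137.06, 234.18] 681 [27, 33] [596.7  18.2 120. ]
blue [325.92, 229.99] 479 [38, 25] [585.4 -99.3 120. ]
red [297.87, 89.03] 287 [12, 33] [668. -92.  60.]
red [349.56, 88.08] 249 [11, 32] [ 663.7 -127.7   60. ]
red [174.35, 98.14] 295 [32, 24] [680.3   1.1  60. ]
red [323.54, 108.92] 638 [28, 23] [ 651.4 -107.6   60. ]
red [40.67, 130.11] 483 [24, 48] [694.4 163.2  60. ]
red [163.44, 124.82] 570 [21, 33] [662.3  14.1  60. ]
red [528.41, 312.06] 218 [17, 19] [ 437.4 -293.6   60. ]
green [587.96, 70.02] 12192 [102, 151] [ 676.2 -359.8   60. ]
green [323.25, 95.49] 63 [32, 2] [ 660.8 -108.8   60. ]
green [583.11, 285.99] 208 [21, 26] [ 446.1 -376.    60. ]
```

View pics/w6.png

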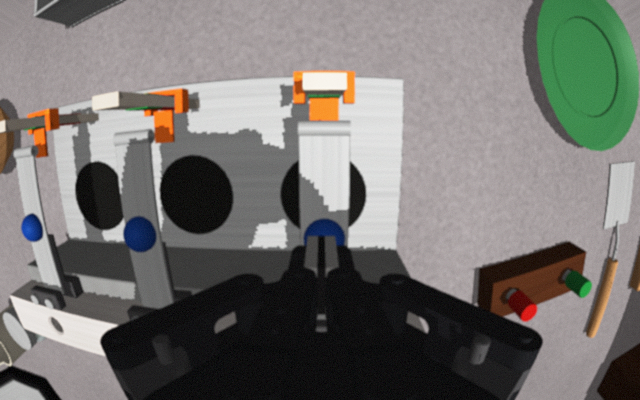

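Request:
step_arm(moves="0.03 0.07 0.02 0 0 0 0; 0 0.07 0 0 0 0 0; 0 0.05 0 0 0 0 0; 0 0.04 0 0 0 0 0; 0 0.04 0 0 0 0 0; 0 0 0 0 0 0 0")

```text
clock: 15.55
eef_pos: [581.8, -98.6, 122.6]
tool_rot: [-1.57, 0.0, -1.711]
force: [0.8, 0.3, 3.6]
width: 0.1
```

Sound-like stiffness (3.6 N at 2.4 mm). Continuing.

Request:
step_arm(moves="0 0.03 0 0 0 0 0; 0 0.03 0 0 0 0 0; 0 0.02 0 0 0 0 0; 0 0 0 0 0 0 0; 0 0 0 0 0 0 0")

```text
clock: 16.05
eef_pos: [582.4, -98.7, 119.4]
tool_rot: [-1.568, 0.0, -1.711]
force: [-0.7, 1.4, 7.3]
width: 0.1
```

Request:
step_arm(moves="0 0.036 0 0 0 0 0; 0 0 0 0 0 0 0; 0 0 0 0 0 0 0")

```text
clock: 16.35
eef_pos: [582.6, -98.7, 117.9]
tool_rot: [-1.568, 0.001, -1.711]
force: [-1.7, 2.2, 9.9]
width: 0.2
```

Request:
step_arm(moves="0 0 0 0 0 0 0; 0 0 0 0 0 0 0; 0 0 0 0 0 0 0; 0 0 0 0 0 0 0; 0 0 0 0 0 0 0; 0 0 0 0 0 0 0; 0 0 0 0 0 0 0; 0 0 0 0 0 0 0; 0 0 0 0 0 0 0; 0 0 0 0 0 0 0")

```text
clock: 17.35
eef_pos: [582.6, -98.7, 118.0]
tool_rot: [-1.568, 0.001, -1.711]
force: [1.2, 1.7, 8.6]
width: -0.1
```

Request:
step_arm(moves="0 0.01 0 0 0 0 0; 0 0 0 0 0 0 0; 0 0 0 0 0 0 0; 0 0 0 0 0 0 0; 0 0 0 0 0 0 0; 0 0 0 0 0 0 0; 0 0 0 0 0 0 0; 0 0 0 0 0 0 0; 0 0 0 0 0 0 0; 0 0 0 0 0 0 0; 0 0 0 0 0 0 0")

```text
clock: 18.45
eef_pos: [582.7, -98.7, 117.6]
tool_rot: [-1.568, 0.001, -1.711]
force: [-0.3, 1.3, 10.4]
width: -0.1
```

Request:
step_arm(moves="0 -0.06 0 0 0 0 0; 0 -0.1 0 0 0 0 0; 0 -0.3 0 0 0 0 0; 0 -0.5 0 0 0 0 0; 0 -0.6 0 0 0 0 0.5; 0 0 0 0 0 0 0.6")

```text
clock: 19.05
eef_pos: [583.4, -99.8, 197.5]
tool_rot: [-1.564, -0.001, -1.711]
force: [0.7, -1.3, 0.3]
width: 28.5
```

Run:
```python
from h import *
from cell import ctrl,get_image
s=ctrl.read_state(); print(s['clock'],s['eef_pos'],s['force'])
im=get_image('scene')['color'];cv2.imwrite('pics/s1.png',im)
cv2.imwrite('pics/s1z.png',cv2.resize(im[175:275,265:420],None,fx=5,fy=5,interpolation=cv2.INTER_CUBIC))
```

```text
19.05 [583.42079081 -99.82327643 197.53692101] [ 0.68859345 -1.2608974   0.26598709]
```

View pics/s1z.png

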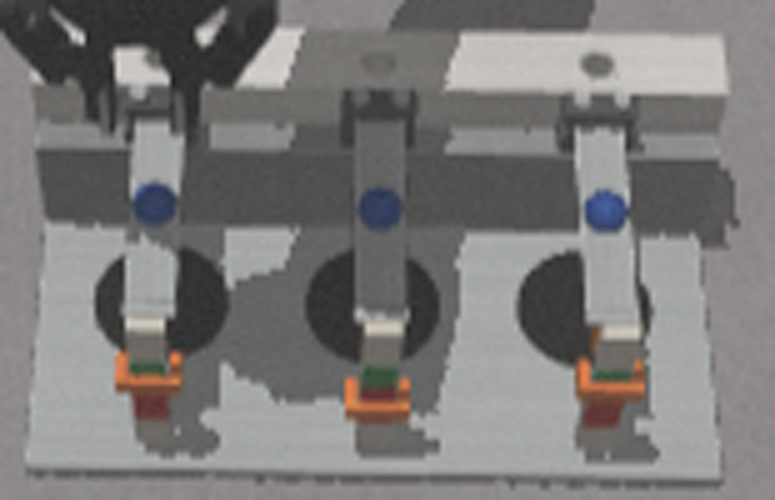

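Request:
step_arm(moves="0.8 0 -0.46 0 0 0 0.6; 0.8 0.1 -0.46 0 0 0 0.6; 0.8 0.2 -0.46 0 0 0 0.6; 0.8 0.3 -0.46 0 0 0 0.6; 0.8 0.3 -0.44 0 0 0 0.6; 0.1 0 0 0 0 0 0.6; 0 0 0 0 0 0 0.6; 0 0 0 0 0 0 0.6")

```text
clock: 19.9
eef_pos: [440.2, -284.8, 148.6]
tool_rot: [-1.571, 0.001, -1.71]
force: [-0.2, 1.0, 0.1]
width: 51.0
```

```bash
python3 w.py w7
```

```text
clock 19.9
eef_pos [ 440.233 -284.79   148.585]
tool_rot [-1.571e+00  1.000e-03 -1.710e+00]
force [-0.19   0.957  0.129]
width 50.952
qpos [ 0.46   0.568  0.09   1.951 -0.084  0.627 -1.105]
blue [50.26, 82.52] 526 [23, 28] [ 576.4 -102.   120. ]
red [78.73, 9.68] 168 [13, 22] [662.9 -81.8  60. ]
red [23.56, 38.71] 246 [19, 37] [671.3  13.1  60. ]
red [322.24, 200.2] 594 [28, 28] [ 443.6 -285.8   60. ]
green [446.64, 6.83] 1408 [112, 19] [ 587.2 -405.8   60. ]
green [428.68, 180.06] 643 [33, 31] [ 448.3 -371.8   60. ]
```

View pics/w7.png

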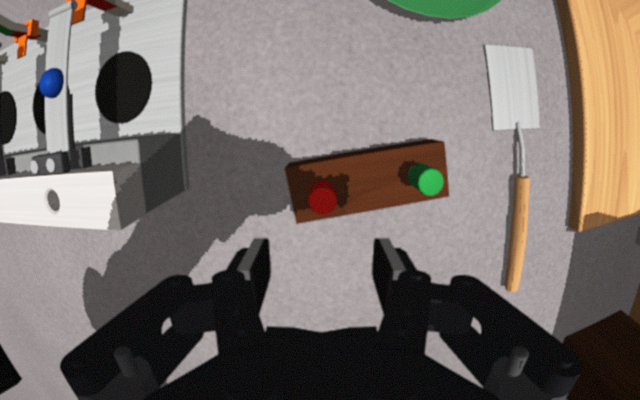

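Request:
step_arm(moves="0.02 0.4 0.1 0 0 0 0.6; 0 0.5 0 0 0 0 0.6; 0 0.5 0 0 0 0 0.6; 0 0.4 0 0 0 0 0.6; 0 0.2 0 0 0 0 0.6; 0 0.15 0 0 0 0 0.6; 0 0 0 0 0 0 0.6; 0 0 0 0 0 0 0.6")

```text
clock: 20.75
eef_pos: [445.3, -287.6, 42.2]
tool_rot: [-1.57, -0.0, -1.711]
force: [-0.9, -0.8, -0.2]
width: 51.3
```

```bash
python3 w.py w8
```

```text
clock 20.75
eef_pos [ 445.268 -287.639   42.235]
tool_rot [-1.57  -0.    -1.711]
force [-0.89  -0.812 -0.156]
width 51.277
qpos [ 0.482  0.753  0.059  1.996 -0.105  0.394 -1.089]
red [317.98, 269.77] 2141 [49, 65] [ 444.6 -285.9   60. ]
green [488.42, 231.92] 2255 [60, 58] [ 449.9 -369.4   60. ]
```

View pics/w8.png

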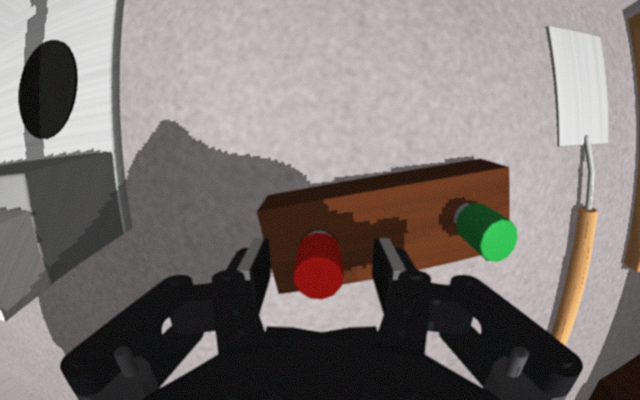

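Request:
step_arm(moves="-0.03 0.02 0 0 0 0 0.6; 0 0 0 0 0 0 0.3; 0 0 0 0 0 0 0; 0 0 0 0 0 0 0; 0 0 0 0 0 0 0; 0 0 0 0 0 0 0; 0 0 0 0 0 0 0; 0 0 0 0 0 0 0")

```text
clock: 21.6
eef_pos: [445.1, -286.3, 41.1]
tool_rot: [-1.57, -0.0, -1.711]
force: [-0.4, 0.8, 6.6]
width: 20.6
```

```bash
python3 w.py w9|head -8
```

```text
clock 21.6
eef_pos [ 445.066 -286.322   41.1  ]
tool_rot [-1.57  -0.    -1.711]
force [-0.364  0.85   6.622]
width 20.618
qpos [ 0.48   0.755  0.059  1.998 -0.106  0.391 -1.091]
red [320.72, 269.77] 2177 [49, 65] [ 444.9 -285.9   60. ]
green [491.65, 231.8] 2280 [60, 58] [ 449.9 -369.3   60. ]
```

View pics/w9.png

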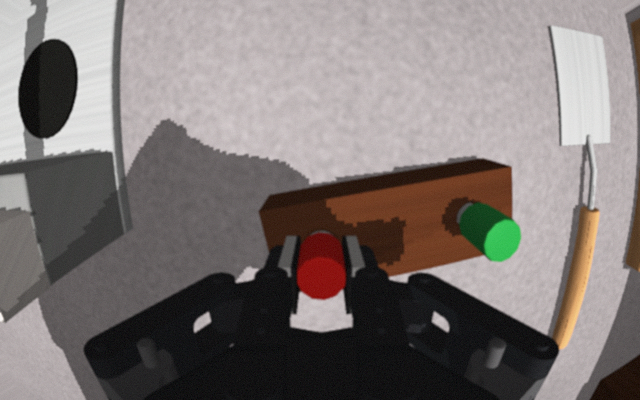

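Request:
step_arm(moves="0 -0.1 0 0 0 0 0; 0 -0.3 0 0 0 0 0; 0 -0.5 0 0 0 0 0; 0 -0.7 0 0 0 0 0; 0 -0.8 0 0 0 0 0; 0 -0.7 0 0 0 0 0; 0 0 0 0 0 0 0; 0 0 0 0 0 0 0")

```text
clock: 22.45
eef_pos: [444.9, -286.1, 196.1]
tool_rot: [-1.57, -0.0, -1.711]
force: [0.5, 0.6, -1.3]
width: 20.6
```

Request:
step_arm(moves="-0.8 0 -0.1 0 0 0 0; -0.8 0 -0.1 0 0 0 0; -0.8 0 -0.1 0 0 0 0; -0.8 0 -0.1 0 0 0 0; -0.8 0 -0.1 0 0 0 0; -0.8 0 -0.1 0 0 0 0; -0.8 0 -0.1 0 0 0 0; -0.8 0 -0.1 0 0 0 0; -0.1 0 -0.06 0 0 0 0; 0 0 0 0 0 0 0; 0 0 0 0 0 0 0")

```text
clock: 23.55
eef_pos: [446.9, 40.3, 194.8]
tool_rot: [-1.573, -0.002, -1.712]
force: [-0.9, -0.1, -1.7]
width: 20.5
```

```bash
python3 w.py w10
```

```text
clock 23.55
eef_pos [446.887  40.299 194.775]
tool_rot [-1.573 -0.002 -1.712]
force [-0.936 -0.056 -1.701]
width 20.459
qpos [-0.233  0.405  0.109  2.097 -0.07   0.644 -1.79 ]
blue [318.48, 9.6] 562 [30, 22] [591.5  21.6 120. ]
blue [164.46, 23.71] 514 [26, 26] [609.2 138.1 120. ]
blue [473.76, 21.64] 461 [24, 26] [577.  -95.8 120. ]
red [320.91, 277.07] 1365 [47, 40] [357.9  53.2  60. ]
green [611.38, 21.84] 2501 [67, 53] [ 622.7 -367.    60. ]
green [628.15, 151.63] 100 [9, 15] [ 446.7 -383.5   60. ]
```

View pics/w10.png

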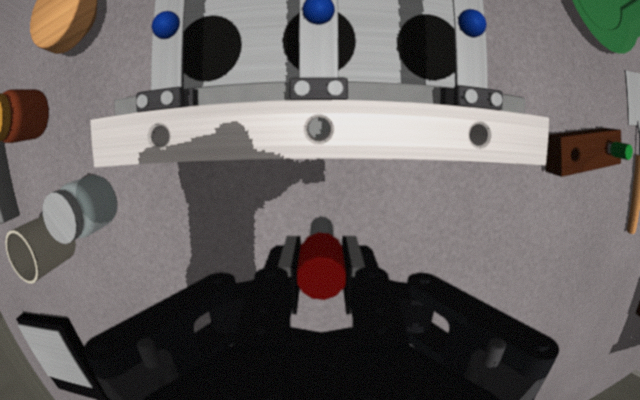

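```bash
cat > z.py <<'E'
from h import *
im=cv2.imread('pics/w10.png')
a=cv2.resize(im[100:160,290:350],None,fx=6,fy=6,interpolation=cv2.INTER_CUBIC)
b=cv2.resize(im[200:300,290:350],None,fx=6,fy=6,interpolation=cv2.INTER_CUBIC)
b=b[:, :]; 
c=np.zeros((600,720,3),np.uint8);c[:360,:360]=a;c[:600,360:]=b
for k in range(0,60,10):
    cv2.line(c,(k*6,0),(k*6,8),(0,0,255),1);cv2.line(c,(0,k*6),(8,k*6),(0,0,255),1)
cv2.imwrite('pics/z10.png',c)
g=cv2.cvtColor(im,cv2.COLOR_BGR2GRAY)
s=dict(eef_pos=np.array([446.887,40.299,194.775]),tool_rot=[-1.573,-.002,-1.712])
P=[]
for cx,cy in [(160,134),(319,128),(480,134)]:
    w=g[cy-16:cy+17,cx-16:cx+17]
    m=(w<np.median(w[:, :])*0.75).astype(np.uint8) if cx!=319 else (w<190).astype(np.uint8)
    n,l,st,ce=cv2.connectedComponentsWithStats(m)
    i=[j for j in range(1,n) if st[j,4]>100]
    for j in i: print(cx,ce[j]+[cx-16,cy-16],st[j],wun(s,ce[j]+[cx-16,cy-16],125).round(1))
print('tcp px',wproj(s,s['eef_pos']), 'foot nominal px',wproj(s,s['eef_pos']+[0,0,-41]))
E
python3 z.py
```

```text
160 [160.43478261 139.01144165] [  1   7  32  26 437] [519.3 151.5 125. ]
319 [318.80902256 128.66466165] [  1   3  30  29 665] [505.3  33.6 125. ]
480 [479.15288221 134.18796992] [  5   5  21  24 399] [489.  -84.9 125. ]
tcp px [321.58948966 251.98964284] foot nominal px [321.32800323 224.89230506]
```

View pics/z10.png

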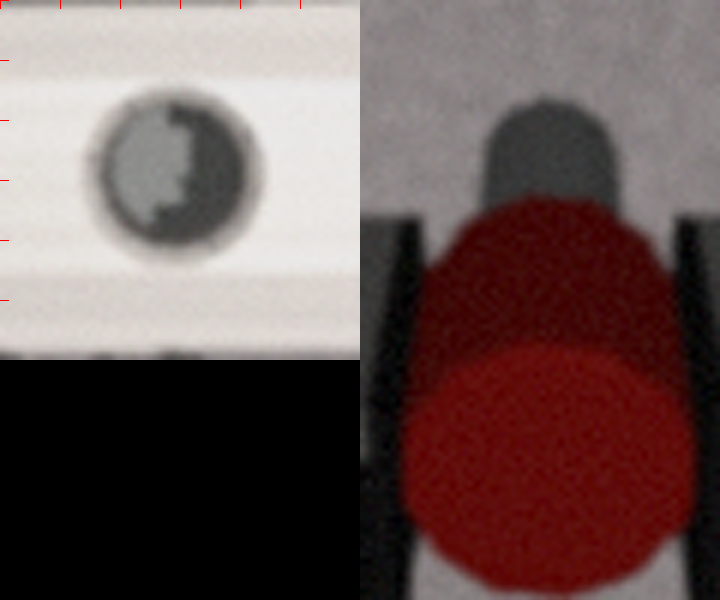

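Request:
step_arm(moves="-0.01 0.1 0.2 0 0 0 0; -0.01 0.1 0.25 0 0 0 0; 0 0.1 0.2 0 0 0 0; 0 0 0 0 0 0 0; 0 0 0 0 0 0 0; 0 0 0 0 0 0 0")

```text
clock: 24.2
eef_pos: [479.5, 38.0, 180.5]
tool_rot: [-1.572, -0.0, -1.711]
force: [-0.4, -0.0, -1.1]
width: 20.1
```

```bash
python3 w.py w11
python3 - <<'E'
from h import *
im=cv2.imread('pics/w11.png')
cv2.imwrite('pics/z11.png',cv2.resize(im[140:300,250:390],None,fx=3.7,fy=3.7,interpolation=cv2.INTER_CUBIC))
E
```

```text
clock 24.2
eef_pos [479.534  38.037 180.511]
tool_rot [-1.572 -0.    -1.711]
force [-0.395 -0.003 -1.084]
width 20.105
qpos [-0.21   0.468  0.102  2.034 -0.077  0.645 -1.768]
blue [322.05, 45.37] 817 [33, 32] [593.2  21.5 120. ]
blue [486.91, 58.87] 567 [25, 29] [577.4 -95.4 120. ]
blue [157.42, 59.61] 628 [28, 29] [609.5 137.6 120. ]
red [320.93, 277.24] 1523 [47, 42] [398.5  49.9  60. ]
green [614.25, 30.75] 3378 [63, 74] [ 638.8 -351.    60. ]
green [633.64, 178.67] 102 [9, 15] [ 445.3 -383.8   60. ]
```

View pics/z11.png

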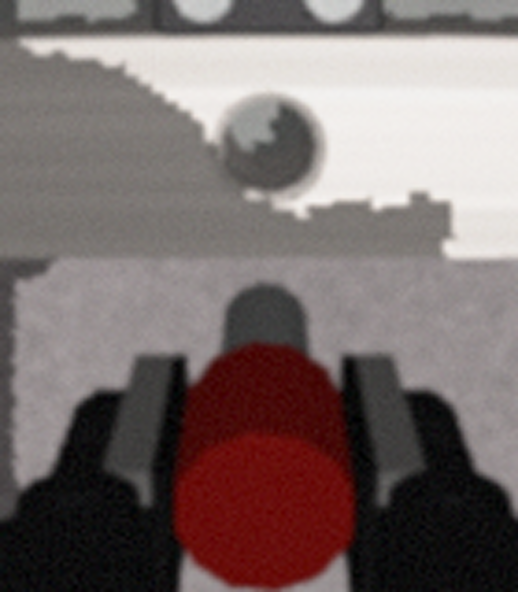

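Run:
```python
from h import *
s=dict(eef_pos=np.array([479.534,38.037,180.511]),tool_rot=[-1.572,0,-1.711])
h=wun(s,(322.4,179.4),125);print(h)
Rw=Ro.from_euler('xyz',s['tool_rot']).as_matrix()
print((Rw.T@(h-s['eef_pos'])))
# foot silhouette: 14mm shank (top of silhouette) for candidate z offsets
for off in [(0,0),(1,0),(-1,0),(0,2),(0,-2)]:
    for r,zb in [(7,-33),(5,-41)]:
        ang=np.linspace(0,2*np.pi,60)
        P=np.array([wproj(s,s['eef_pos']+Rw@np.array([off[0]+r*np.cos(a),-zb,off[1]+r*np.sin(a)])) for a in ang])
        print(off,r,P.min(0).round(1),P.max(0).round(1))
```

```text
[505.49219075  33.7224142  125.        ]
[ 0.64472719 55.47929546 26.37321634]
(0, 0) 7 [309.9 218.5] [333.  240.1]
(0, 0) 5 [313.5 217.5] [329.4 232.4]
(1, 0) 7 [311.6 218.5] [334.7 240.1]
(1, 0) 5 [315.1 217.5] [331.  232.4]
(-1, 0) 7 [308.3 218.5] [331.4 240.1]
(-1, 0) 5 [311.9 217.5] [327.8 232.4]
(0, 2) 7 [309.9 215.3] [333.1 237.1]
(0, 2) 5 [313.5 214.4] [329.4 229.5]
(0, -2) 7 [310.  221.6] [333.  243.1]
(0, -2) 5 [313.6 220.5] [329.4 235.4]
```

Request:
step_arm(moves="0.01 0 0.26 0 0 0 0; 0 0 0.25 0 0 0 0; 0 0.1 0 0 0 0 0; 0 0.1 0 0 0 0 0; 0 0 0 0 0 0 0; 0 0 0 0 0 0 0")

```text
clock: 24.85
eef_pos: [504.2, 34.2, 170.3]
tool_rot: [-1.572, -0.0, -1.711]
force: [-0.3, 0.3, -0.7]
width: 20.5
```

```bash
python3 w.py w12|head -5
python3 - <<'E'
from h import *
im=cv2.imread('pics/w12.png')
cv2.imwrite('pics/z12.png',cv2.resize(im[160:300,250:390],None,fx=4,fy=4,interpolation=cv2.INTER_CUBIC))
E
```

```text
clock 24.85
eef_pos [504.217  34.168 170.327]
tool_rot [-1.572 -0.    -1.711]
force [-0.264  0.308 -0.667]
width 20.489
```

View pics/z12.png

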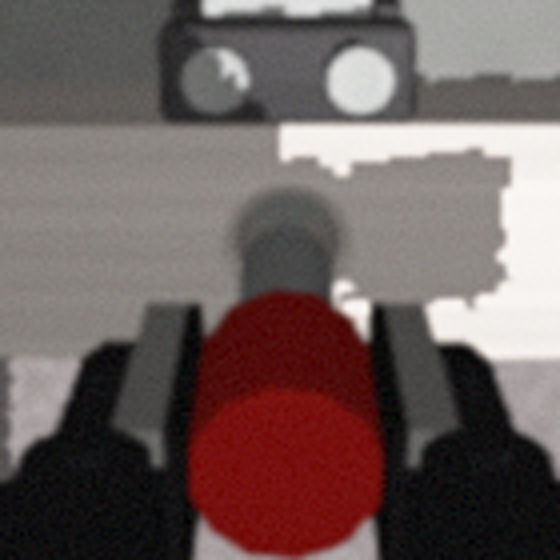

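Run:
```python
from h import *
s=dict(eef_pos=np.array([504.217,34.168,170.327]),tool_rot=[-1.572,0,-1.711])
Rw=Ro.from_euler('xyz',s['tool_rot']).as_matrix()
ang=np.linspace(0,2*np.pi,60)
for dx,dz in [(0,0),(.6,0),(.6,1),(.6,-1),(.6,2)]:
  for r,y in [(8.5,45.3),(10,45.3),(5,41),(7,34)]:
    P=np.array([wproj(s,s['eef_pos']+Rw@np.array([dx+r*np.cos(a),y,dz+r*np.sin(a)])) for a in ang])
    print(dx,dz,r,P.min(0).round(1),P.max(0).round(1))
```

```text
0 0 8.5 [308.2 210.1] [334.7 235.1]
0 0 10 [305.9 207.9] [337.  237.2]
0 0 5 [313.5 217.5] [329.4 232.4]
0 0 7 [310.  217.9] [333.  239.5]
0.6 0 8.5 [309.2 210.1] [335.6 235.1]
0.6 0 10 [306.8 207.9] [337.9 237.2]
0.6 0 5 [314.5 217.5] [330.3 232.4]
0.6 0 7 [311.  217.9] [334.  239.5]
0.6 1 8.5 [309.2 208.6] [335.6 233.7]
0.6 1 10 [306.8 206.4] [337.9 235.8]
0.6 1 5 [314.5 216. ] [330.4 231. ]
0.6 1 7 [311.  216.4] [334. 238.]
0.6 -1 8.5 [309.2 211.7] [335.6 236.5]
0.6 -1 10 [306.9 209.4] [337.9 238.7]
0.6 -1 5 [314.5 219. ] [330.3 233.9]
0.6 -1 7 [311.  219.5] [333.9 241. ]
0.6 2 8.5 [309.1 207.1] [335.6 232.2]
0.6 2 10 [306.8 204.8] [338.  234.4]
0.6 2 5 [314.5 214.4] [330.4 229.5]
0.6 2 7 [310.9 214.8] [334.  236.5]
```

Request:
step_arm(moves="0.012 0 0.022 0 0 0 0; 0 0.06 0 0 0 0 0; 0 0.06 0 0 0 0 0; 0 0.06 0 0 0 0 0; 0 0 0 0 0 0 0")

```text
clock: 25.4
eef_pos: [505.8, 33.3, 161.1]
tool_rot: [-1.572, -0.0, -1.711]
force: [0.5, -0.4, -1.0]
width: 20.5
```

Request:
step_arm(moves="0 0.1 0 0 0 0 0; 0 0.1 0 0 0 0 0; 0 0.1 0 0 0 0 0; 0 0 0 0 0 0 0; 0 0 0 0 0 0 0")

```text
clock: 25.9
eef_pos: [506.1, 33.3, 146.4]
tool_rot: [-1.571, -0.0, -1.711]
force: [-1.3, 0.5, -1.2]
width: 20.4
```

Request:
step_arm(moves="0 0.08 0 0 0 0 0; 0 0.08 0 0 0 0 0; 0 0.06 0 0 0 0 0; 0 0.03 0 0 0 0 0; 0 0 0 0 0 0 0; 0 0 0 0 0 0 0")

```text
clock: 26.5
eef_pos: [506.2, 33.3, 134.1]
tool_rot: [-1.571, 0.0, -1.711]
force: [-0.5, -0.0, -0.4]
width: 20.4
```

Request:
step_arm(moves="0 0.03 0 0 0 0 0; 0 0.03 0 0 0 0 0; 0 0 0 0 0 0 0; 0 0 0 0 0 0 0")

```text
clock: 26.9
eef_pos: [506.2, 33.3, 131.2]
tool_rot: [-1.571, 0.0, -1.711]
force: [-0.7, -0.0, -0.1]
width: 20.3
```

Request:
step_arm(moves="0 0.02 0 0 0 0 0; 0 0.01 0 0 0 0 0; 0 0 0 0 0 0 0; 0 0 0 0 0 0 0")

```text
clock: 27.3
eef_pos: [506.4, 33.3, 131.0]
tool_rot: [-1.57, 0.0, -1.711]
force: [-3.0, -0.1, 12.5]
width: 20.1
```

```bash
python3 w.py w13|head -5
python3 - <<'E'
from h import *
im=cv2.imread('pics/w13.png')
cv2.imwrite('pics/z13.png',cv2.resize(im[160:300,220:420],None,fx=4,fy=4,interpolation=cv2.INTER_CUBIC))
E
```

```text
clock 27.3
eef_pos [506.44   33.31  130.981]
tool_rot [-1.57   0.    -1.711]
force [-2.956 -0.061 12.473]
width 20.09
```

View pics/z13.png

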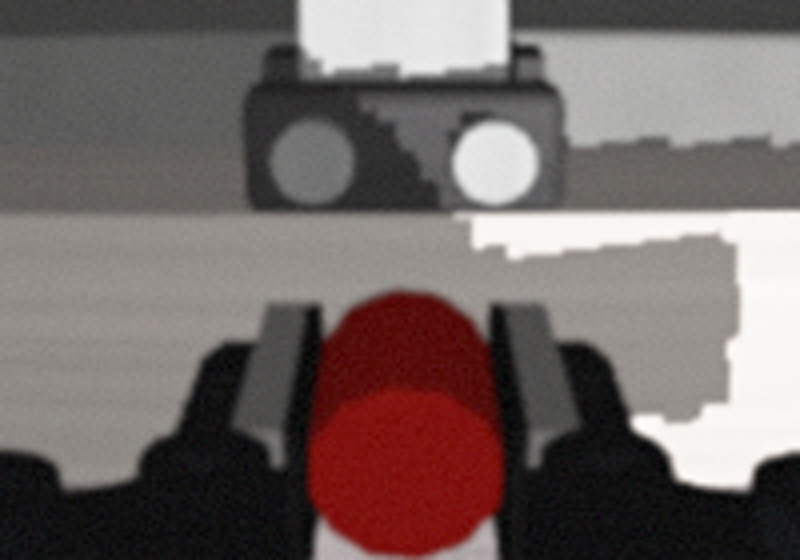

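Request:
step_arm(moves="0 -0.02 0 0 0 0 0; 0 0 0 0 0 0 0.35; 0 0 0 0 0 0 0.45; 0 0 0 0 0 0 0.5; 0 0 0 0 0 0 0.5; 0 0 0 0 0 0 0.5")

```text
clock: 27.95
eef_pos: [506.2, 33.3, 130.5]
tool_rot: [-1.571, -0.0, -1.711]
force: [0.2, -0.4, -0.7]
width: 42.6
```

Request:
step_arm(moves="0 -0.2 0 0 0 0 0.5; 0 -0.4 0 0 0 0 0.5; 0 -0.6 0 0 0 0 0.5; 0 -0.6 0 0 0 0 0.5; 0 0 -0.8 0 0 0 0.5; 0 0 -0.4 0 0 0 0.5; 0 0 0 0 0 0 0.5; 0 0 0 0 0 0 0.5")

```text
clock: 28.75
eef_pos: [447.4, 41.8, 221.5]
tool_rot: [-1.569, 0.001, -1.711]
force: [0.2, -0.9, -0.2]
width: 42.4
```

```bash
python3 w.py w14
python3 - <<'E'
from h import *
from cell import get_image
im=get_image('scene')['color'];cv2.imwrite('pics/s2.png',im)
cv2.imwrite('pics/s2z.png',cv2.resize(im[160:275,265:420],None,fx=5,fy=5,interpolation=cv2.INTER_CUBIC))
E
```

```text
clock 28.75
eef_pos [447.369  41.805 221.476]
tool_rot [-1.569e+00  1.000e-03 -1.711e+00]
force [ 0.151 -0.908 -0.184]
width 42.44
qpos [-0.24   0.361  0.113  2.068 -0.061  0.713 -1.799]
blue [321.15, 20.08] 512 [27, 25] [592.9  21.4 120. ]
blue [180.94, 31.82] 425 [23, 23] [609.4 138.2 120. ]
blue [461.76, 30.86] 388 [22, 24] [577.2 -95.9 120. ]
red [321.34, 127.79] 755 [32, 31] [504.3  33.8  60. ]
green [601.75, 21.88] 2957 [81, 56] [ 630.8 -376.3   60. ]
green [615.27, 150.03] 99 [9, 15] [ 446.9 -382.1   60. ]
```

View pics/w14.png

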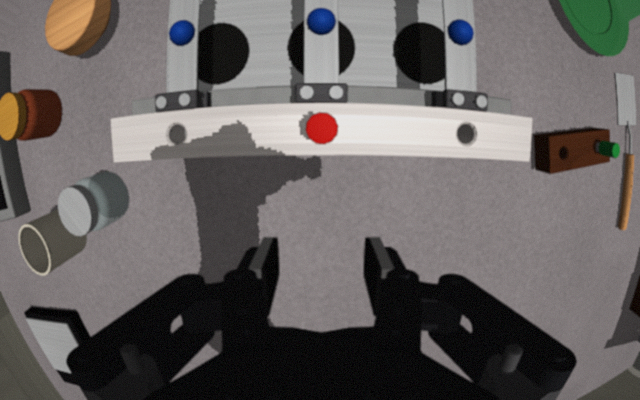

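View pics/s2z.png

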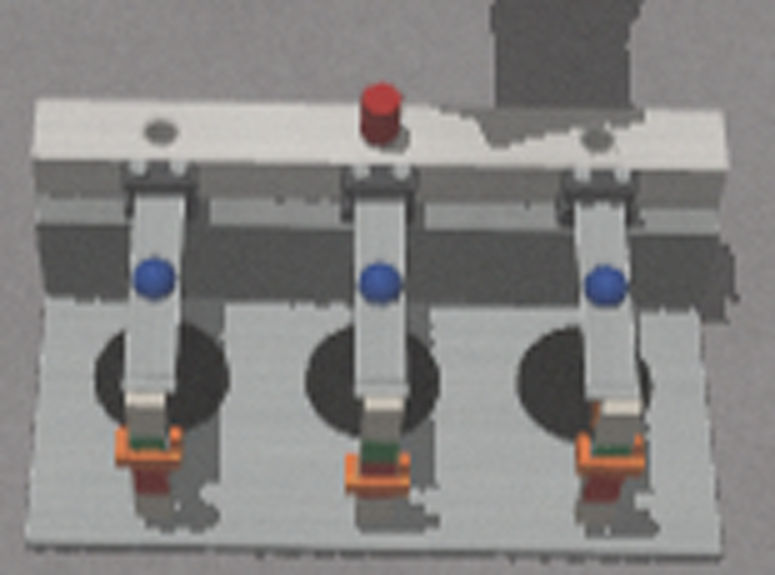

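Run:
```python
from h import *
print([proj('scene',(505.8,33.4,z)).round(1) for z in (155,160,165,170)])
from cell import ctrl
ctrl.finish_job(); print(ctrl.read_state()['clock'])
```

```text
[array([341.1, 179.3]), array([341.2, 178.2]), array([341.3, 177.1]), array([341.4, 175.9])]
the job is handed in; nothing more can be done
the job is handed in; nothing more can be done
```

I pressed the three tongues left, middle, right and stood the red pin in the socket behind the middle one, which is the slack one. I handed the job in at about 29 s, with the arm clear and the gripper touching nothing.

| Tongue | Force held (N) | Sink (mm) | Slide |
|---|---|---|---|
| Left | about 9–10 | 7 | green zone |
| Middle | about 9–11 | 20 | red zone |
| Right | about 9–10.5 | 7 | green zone |

- **Pressing:** Each button was held for more than a second, the force never read above 11 N between moves, and all three sprang back.
- **Pin:** It touched bottom at the height worked out for fully home, with a push of about 12 N as it seated. After release the pictures show it upright. The top of its head appears at row 179.4 in the scene picture, against an expected 178.2 for fully home. That difference is within the calibration error.
- **Other checks:** The green pin, the stand and the other objects in view look unmoved.
- **Disagreement:** The fixed cameras and the wrist camera differed by 2–3 mm on the socket position. I corrected this with close wrist views before lowering the pin.

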